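# Shut the reading case and hold its shutter at the mark

### The job

Swing the open lid of the white reading case over and press it down until the two halves meet edge to edge all round. Only then pull the spring-return shutter out by its upright black grip until the small pointer on the grip lines up with the thin metal fin of the rider on the bed, and finish while still holding the grip there, pointer at the fin, lid still shut. Leave the two dropper bottles and the timer where they stand.

Things in the scene. Friction and masses are not known exactly. Their poses are not given: they have to be found in the camera images.
- case: Reading case, fixed to the table: grey foot plate 6 mm thick, 106 mm wide, x -177..53 mm, with the white lower shell half, x -50..50, y -45..45 mm, rim 30 mm above the table. Origin on the table under the shell's centre. -x (front, nearer the robot) is the way the shutter pulls out, +y the hinge side, z up; yaw within 0.55 of the world's.
- lid (a joint): Hinge of the white upper shell half (lid): 0 = shut, edges meeting all round; grows as it opens towards the case's +y side (rad), up to 1.95. It starts standing open at 1.2 to 1.8 and stays where it is left (hinge friction about 0.14 Nm, lid 0.1 kg), no latch. Lid 100 x 90 mm, shell 24 mm deep; shut, its top is 54 mm above the table.
- lid_hinge (a point): Point on the lid's hinge line: in the case frame x = 0, y = +45 mm, 30 mm above the table. The hinge line runs along the case's x.
- lid_edge (a point): Middle of the lid's free edge on its outer face: from the hinge line 90 mm across the lid and 24 mm outward (the outer face is flat and 24 mm off the plane through the hinge and the rim). Shut, it lies at case y = -45 mm, 54 mm above the table.
- shutter (a joint): Travel of the shutter out of the case along the case's -x (m): 0 = home, at most 0.070. A spring pulls it home: about 3.6 N at home and 90 N/m more; let go, it returns to 0.
- grip: Upright black grip on the shutter bar: a block 12 mm thick (case x), 40 mm wide (case y), from 21 to 73 mm above the table, on a narrower foot. Origin on the table level under its middle; at home it is 85 mm in front of the case's origin, 29 mm clear of the shell's front wall. Axes as the case's.
- grip_hold (a point): Centre line of the grip, 55 mm above the table: a good place to pinch it from above, the fingers closing along the case's x.
- pointer (a point): Tip of the small metal pointer that sticks out of the grip's foot on the case's -y side (31 mm from the grip's middle, 18 mm above the table); it travels with the grip and has the same case x as the grip's middle.
- mark (a point): The mark: inner edge of the thin (2 mm) upright metal fin on the grey rider (18 x 16 mm, up to 26 mm above the table) on the -y side of the bed, in front of the case. Axes as the case's. Fixed, but at another place along the bed each time, 20 to 37 mm further out than the pointer at home. Pointer and fin line up when both have the same case x.
- dropper_a: Dropper bottle with blue cap, 24 mm across, 56 mm tall, loose, standing on the -y side of the case. Origin under its centre. Leave it alone.
- dropper_d: Dropper bottle with white cap, 24 mm across, 59 mm tall, loose, standing on the -y side of the case. Origin under its centre. Leave it alone.
- timer: Flat bench timer, 62 x 66 x 17 mm, loose, lying in front of the hinge side. Origin under its centre. Leave it alone.

How it is judged:
By the outcome, as a careful person would: the job done as asked, in the order asked, and still so for the second after the job is handed in, while the arm keeps its last pose, push and grip.
It also fails if it takes over 51 s, if anything falls off the work surface, if the arm or the gripper's body presses on something with over 40 N, if the wrist force passes 120 N, or if a joint passes its speed limit or range.

### The arm

A 6-joint arm with a two-finger parallel gripper is mounted at the origin on the work surface; the furniture and walls round the work are solid. World frame = base frame: x ahead of the robot, y to its left, z up, the work surface at z = 0. Lengths are in m, angles in degrees, forces in N, time in s.
With the tool pointing down it reaches from about 0.4 to 0.825 m from the base axis. Payload 7 kg.
Tool frame: the origin (TCP) lies midway between the tips of the shut fingers; the grasp point (between the pads) lies 19 mm behind it; z points along the fingers, y is the line along which they close (so a half turn about z gives the same grasp; the last joint's range is limited). The gripper opens to 88 mm and grips with 3 to 60 N. Pads are 19 mm wide; open, the fingers measure 130 mm over their backs; the gripper's body (78 mm by 193 mm) begins 47 mm behind the grasp point.
Start: joints at [-55.571, 20.546, 0.682, 0, -70.136, -16.507], TCP at [0.208, -0.642, 0.227] pointing down, gripper open.
Joint ranges: [-176.03, 176.03], [-82.01, 121.73], [-58.28, 71.71], [-173.87, 95.51], [-174.79, -0.11], [-173.66, 173.66]. Speed limits (degrees/s): [136.94, 136.94, 172.46, 180, 180, 180].

### API

Orientations are given as [roll, pitch, yaw] about the fixed x, y, z axes, in that order (R = Rz(yaw) Ry(pitch) Rx(roll)).
In Python, from plant import ctrl gives the robot as it stands. The module is installed in compiled form; this text tells all that it offers.
- The arm moves only by the tool play_rows, never from a script. Its argument "commands" is a list that holds one entry, the list of rows, each a list of 7 numbers: the turn, a rotation vector about the tool's x, y, z in rad, then the shift along the tool's x, y, z in cm, then the finger opening in cm, from 0 to 8.76. In form: [[[ax, ay, az, x, y, z, grip], ...]]. A call has 1 to 8 rows; each row is the pose to reach, as a shift and turn from the pose commanded when the call began, along the tool's axes at that moment; what a row does not reach only later rows make up. A row lasts 1/12 s, in which the tool goes at most 41.7 mm and 7.16 degrees, less where a joint would pass 70% of its speed; a pose out of reach is approached as far as the arm can. A call with a gripper value outside its range is refused whole. The fingers move at their own pace and stop on an object; the grip force is fixed at half the most. Time passes only in rows, so rows that repeat a pose let the fingers close. It gives the time, the measured TCP pose, the force, the opening and the grip force at its end, in the units of the state.
- ctrl.get_obs(): the state, without advancing time (a new reading comes with each control period).
- ctrl.snapshot(name): name is "side" or "top" or "wrist"; returns a dict with "color" (420x560x3 uint8, red, green, blue), "camera_matrix" (3x3 intrinsics, pixels), "origin" and "rotation" of the camera in the world; the wrist camera has in their place "hand_eye" (4x4, takes a point from camera to tool coordinates, whose origin is the TCP and whose axes are the flange's). Camera axes: x right, y down, z forward; pixel columns grow to the right and rows downward; lengths in m; the calibration is good to about 2 mm. A picture is of the moment at which its call begins: read the wrist's pose just before it. There is no depth.
- ctrl.close_job(): hands the job in; it is judged then, once.
Trained networks look in a picture, given as the dict that the camera call returned (one of the last four; its "shot" number tells which), for a name from the list of things; names that differ only in an ending like _2 or _b are one class to them, and where a whole thing is asked for, a point or a joint stands for the part that bears it (a point fixed in the world has none). Each returns a list of dicts, best first, with "conf" (0 to 1); they miss things now and then, are a little off and sometimes report something else, mostly with a low value. They report only what shows in the picture. A call takes as long as a camera call.
- ctrl.find_in(picture, name): "bbox" ([left, top, width, height] in pixels, round what is visible of it).
The state is a dict: "clock": time; "joint_pos": joint angles; "qvel": joint speeds; "tau": joint torques, N m; "tool_pos": TCP position; "orientation": TCP orientation; "force": force on the tool from outside, world axes, zero at the start; "moment": the same for the moment, N m; "opening": finger opening in m; "gripper_force": force on a finger pad.
Only numpy, scipy, OpenCV 4.12 (cv2) and the standard library are available. Lean on these libraries where they do the work, as an engineer would, in place of code of your own. Each camera call takes 0.05 s, during which the arm holds its last target. There are 200 camera calls.

## Working session

There is one attempt and no reset: what is moved stays moved. The work goes in short steps, Python scripts to look and compute and a tool call to move; the robot and the scene stay as the last step left them, time stands still between calls to the robot, and variables do not carry over. Pictures are saved under pics/ and viewed, at most 10 in all, crops included, and the job is handed in when it is done.

Besides the shell and the picture viewer there is one more tool, called after "Call:" by a JSON object that holds its "api" and its "payload". play_rows: Moves the arm, as the interface text tells. Its arguments: {"type":"object","properties":{"commands":{"type":"array","items":{"type":"array","items":{"type":"array","items":{"type":"number"}}}}},"required":["commands"]}

```bash
mkdir -p pics
cat > h.py <<'E'
import numpy as np,cv2
from plant import ctrl
from scipy.spatial.transform import Rotation as Ro
def proj(s,P):
    P=np.atleast_2d(P); c=(P-np.array(s["origin"]))@np.array(s["rotation"])
    u=c@np.array(s["camera_matrix"]).T; return u[:,:2]/u[:,2:]
def ray(s,uv):
    d=np.linalg.inv(np.array(s["camera_matrix"]))@np.array([uv[0],uv[1],1.]); return np.array(s["rotation"])@d
def atz(s,uv,z):
    d=ray(s,uv);o=np.array(s["origin"]); return o+d*(z-o[2])/d[2]
def tri(s1,u1,s2,u2):
    A=[];b=[]
    M=np.zeros((3,3));v=np.zeros(3)
    for s,u in((s1,u1),(s2,u2)):
        d=ray(s,u);d/=np.linalg.norm(d);Q=np.eye(3)-np.outer(d,d);M+=Q;v+=Q@np.array(s["origin"])
    return np.linalg.solve(M,v)
def snap(n):
    o=ctrl.get_obs();s=ctrl.snapshot(n)
    if n=="wrist":
        R=Ro.from_euler('xyz',o["orientation"],degrees=True).as_matrix();H=np.array(s["hand_eye"])
        s["rotation"]=R@H[:3,:3];s["origin"]=R@H[:3,3]+np.array(o["tool_pos"])
    return s
def save(s,n): cv2.imwrite("pics/"+n,s["color"][:,:,::-1])
E
python3 - <<'E'
from h import *
o=ctrl.get_obs();print(o)
for n in("top","side"):
    s=snap(n);save(s,n+"0.png");print(n,s["origin"],s["rotation"],s["camera_matrix"])
    for k in("case","lid","grip","pointer","mark","dropper_a","dropper_d","timer","lid_edge"):
        print(k,[(np.round(d["bbox"],1).tolist(),round(d["conf"],2)) for d in ctrl.find_in(s,k)[:2]])
E
cat > /dev/null
```

```text
{'clock': 0.0, 'joint_pos': array([-5.55704448e+01,  2.05902849e+01,  6.34298197e-01, -1.98583140e-02,
       -7.01363028e+01, -1.65075154e+01]), 'qvel': array([ 0.04331698,  0.05718372, -0.04131216, -0.06199178, -0.05901257,
       -0.05612595]), 'tau': array([-1.29392192e-03, -5.82725573e+01,  2.93055707e+01,  6.99680507e+00,
        7.12796827e-03, -9.40807922e-05]), 'tool_pos': array([ 0.20754243, -0.64178828,  0.22564048]), 'orientation': array([ 1.79906210e+02, -8.32697873e-03, -1.62084716e+02]), 'force': array([-0.16197239,  0.04628699, -0.4581608 ]), 'moment': array([4.37812129e-03, 9.83929149e-05, 2.35382344e-02]), 'gripper_force': 0.0, 'opening': 0.08797286343325238}
top [ 0.47908945 -0.01598992  1.26193427] [-176.62283499    1.10534579  -89.7279726 ] [[523.41570784   0.         275.90871923]
 [  0.         523.41570784 213.29398933]
 [  0.           0.           1.        ]]
case [([312.5, 187.9, 59.7, 110.5], 0.9)]
lid [([316.6, 190.5, 35.0, 43.8], 0.8)]
grip [([328.4, 231.8, 22.5, 28.1], 0.9)]
pointer [([332.8, 230.2, 18.2, 27.6], 0.66)]
mark [([386.8, 254.4, 14.5, 8.6],
[... 382 characters left out ...]
901346]
 [  0.         504.87179176 212.02039354]
 [  0.           0.           1.        ]]
case [([157.8, 199.5, 99.0, 102.9], 0.81), ([233.9, 191.0, 41.9, 29.4], 0.33)]
lid [([209.8, 202.3, 50.1, 67.8], 0.85)]
grip [([184.5, 215.3, 28.1, 40.0], 0.78), ([208.2, 208.3, 48.8, 63.7], 0.66)]
pointer [([181.5, 210.3, 29.4, 41.5], 0.84)]
mark [([168.1, 231.0, 9.0, 11.1], 0.49)]
dropper_a [([130.8, 253.1, 18.6, 22.0], 0.76), ([154.7, 299.2, 14.0, 25.0], 0.7)]
dropper_d [([130.8, 253.1, 18.6, 22.0], 0.76), ([154.7, 299.2, 14.0, 25.0], 0.7)]
timer [([235.5, 190.0, 37.8, 32.0], 0.77), ([168.4, 230.4, 8.0, 14.4], 0.23)]
lid_edge [([208.9, 207.6, 50.4, 65.9], 0.64), ([181.9, 211.3, 28.1, 44.2], 0.46)]
```

```bash
sed -i 's/^def snap(n):/def snap(n):\n    s=_snap(n)\n    R=np.array(s["rotation"])\n    if R.ndim==1: s["rotation"]=Ro.from_euler("xyz",R,degrees=True).as_matrix()\n    return s\ndef _snap(n):/' h.py
python3 - <<'E'
from h import *
a=cv2.imread("pics/top0.png");b=cv2.imread("pics/side0.png")
A=cv2.resize(a[170:320,250:420],None,fx=4,fy=4,interpolation=3)[:600]
cv2.imwrite("pics/topc.png",A)
cv2.imwrite("pics/sidec.png",cv2.resize(b[180:330,110:290],None,fx=4,fy=4,interpolation=3))
E
```

```text
(no output)
```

View pics/topc.png

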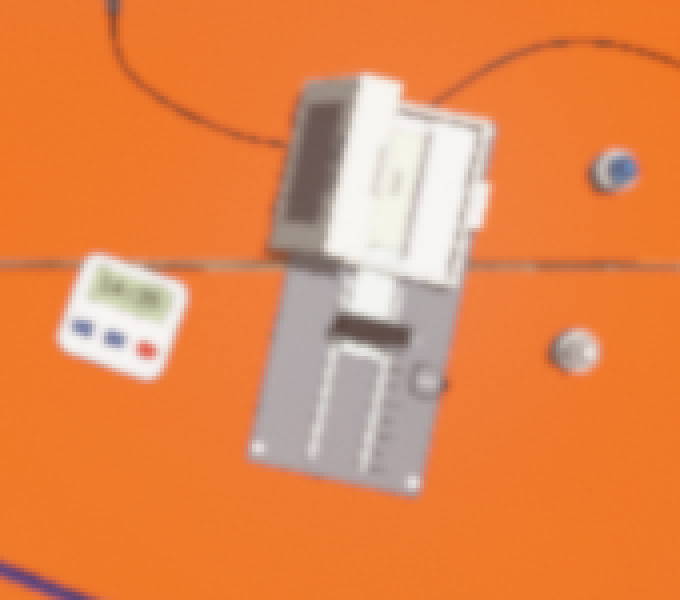

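View pics/sidec.png

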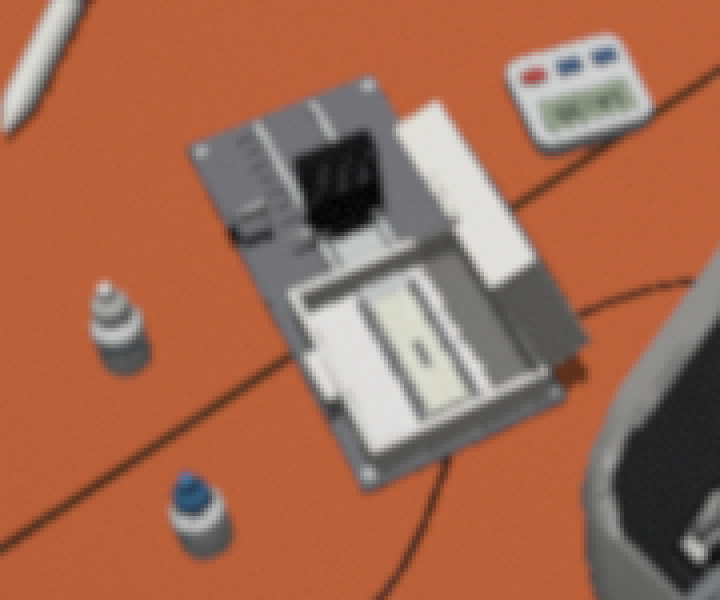

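```bash
cat > fit.py <<'E'
from h import *
from scipy.optimize import least_squares
def cw(p,P): # case->world
    c,s=np.cos(p[2]),np.sin(p[2]);P=np.atleast_2d(P).astype(float)
    return np.c_[p[0]+c*P[:,0]-s*P[:,1],p[1]+s*P[:,0]+c*P[:,1],P[:,2]]
def lidp(t,x,a,n): return [x,.045-a*np.cos(t)+n*np.sin(t),.030+a*np.sin(t)+n*np.cos(t)]
E
python3 - <<'E'
from fit import *
T=snap("top");S=snap("side")
f=[(T,(-.177,.053,.006),(312,285)),(T,(-.177,-.053,.006),(354.5,293.7)),(S,(-.177,-.053,.006),(157.5,217.5)),(S,(-.177,.053,.006),(203.7,199.5)),(S,(.053,-.053,.006),(202,302.5)),(S,(.053,.053,.006),(251,278.7)),(T,(.05,-.045,.03),(373.5,200.5)),(T,(-.05,-.045,.03),(362.5,241.2))]
m=.024
l=[(T,(-.05,.09,m),(332,235.5)),(T,(.05,.09,m),(339.2,189)),(T,(.05,0,m),(326.2,190.5)),(T,(-.05,0,m),(317.5,232.5)),(T,(.05,.09,0),(350,191.2)),(S,(-.05,.09,0),(208.7,211.2)),(S,(.05,.09,0),(232.5,251.2)),(S,(-.05,.09,m),(218.7,205)),(S,(.05,.09,m),(243.7,246.2))]
def r(p): return np.concatenate([(proj(s,cw(p,q))[0]-u) for s,q,u in f]+[(proj(s,cw(p,lidp(p[3],*q)))[0]-u) for s,q,u in l])
z=least_squares(r,[.5,-.1,-.2,1.4],loss='soft_l1');p=z.x
print(p,np.degrees(p[2:]));print(np.round(r(p).reshape(-1,2),1).tolist())
print("lid edge",cw(p,lidp(p[3],0,.09,m)),"grip",cw(p,(-.085,0,.055)))
# grip top, rider checks
print("griptop proj",proj(T,cw(p,(-.085,0,.073))),proj(S,cw(p,(-.085,0,.073))))
pz=lambda w:np.round([np.cos(p[2])*(w[0]-p[0])+np.sin(p[2])*(w[1]-p[1]),-np.sin(p[2])*(w[0]-p[0])+np.cos(p[2])*(w[1]-p[1]),w[2]],4)
w=tri(T,(250+427/4,170+380/4),S,(110+252/4,180+212/4));print("rider",pz(w))
for nm,a,b in(("a",(250+622/4,170+168/4),(110+188/4,180+480/4)),("d",(250+578/4,170+350/4),(110+105/4,180+288/4)),("timer",(250+120/4,170+315/4),(110+582/4,180+92/4))):
    w=tri(T,a,S,b);print(nm,w,pz(w))
s=snap("wrist");print(s["origin"],s["rotation"].round(3).tolist())
E
```

```text
[ 0.54316167 -0.16440855 -0.20791421  1.27173913] [-11.91260646  72.86528455]
[[-0.9, 0.6], [0.3, 1.4], [-1.7, -1.0], [-1.0, -1.6], [-0.9, 0.6], [1.6, 0.3], [-1.1, -0.1], [1.3, 0.8], [-1.0, -2.0], [1.2, -0.4], [-0.7, -0.4], [-0.8, -0.7], [0.4, -0.1], [-0.7, 0.9], [-0.1, 1.0], [0.5, -0.0], [0.6, -1.7]]
lid edge [[ 0.55171136 -0.12388156  0.12307619]] grip [[ 0.45999227 -0.1468629   0.055     ]]
griptop proj [[343.91116188 252.92100933]] [[193.5406437  217.39434762]]
rider [-0.106  -0.0406  0.0245]
a [ 0.55386985 -0.29196182  0.05240604] [ 0.0368 -0.1226  0.0524]
d [ 0.44858524 -0.26609516  0.05758708] [-0.0715 -0.119   0.0576]
timer [ 0.46815973 -0.00163213  0.01039375] [-0.107   0.1438  0.0104]
[ 0.13224909 -0.66685813  0.38450268] [[-0.308, 0.91, 0.278], [0.951, 0.295, 0.091], [0.0, 0.292, -0.956]]
```

```bash
cat > mv.py <<'E'
from fit import *
import sys
P=[0.54316,-0.16441,-0.20791]
try: P=np.load("P.npy").tolist()
except Exception: pass
def cur():
    o=ctrl.get_obs();R=Ro.from_euler('xyz',o["orientation"],degrees=True).as_matrix();return o,R,np.array(o["tool_pos"])
def delta(targets,p=P):
    o,R,t=cur();G=Ro.from_euler('xyz',[180,0,np.degrees(p[2])-90],degrees=True).as_matrix()
    for q in targets: print("rot",np.round(Ro.from_matrix(R.T@G).as_rotvec(),3),"cm",np.round(R.T@(cw(p,q)[0]-t)*100,2))
def case(w,p=P):
    c,s=np.cos(p[2]),np.sin(p[2]);d=np.array(w)-[p[0],p[1],0];return np.round([c*d[0]+s*d[1],-s*d[0]+c*d[1],d[2]],4)
E
python3 -c "
from mv import *
delta([(0,.09,.2),(-.02,.075,.2)])"
```

```text
rot [ 0.    0.   -1.05] cm [-51.1   42.95   2.65]
rot [ 0.    0.   -1.05] cm [-48.62  42.64   2.66]
```

Call:
{"api": "play_rows", "payload": {"commands": [[[0,0,-0.12,-4,3.4,0.3,0],[0,0,-0.24,-8,6.7,0.6,0],[0,0,-0.36,-12,10,0.9,0],[0,0,-0.48,-16,13.4,1.2,0],[0,0,-0.6,-19.5,16.4,1.5,0],[0,0,-0.72,-23,19.4,1.8,0],[0,0,-0.84,-26,22,2,0],[0,0,-0.96,-29,24.5,2.2,0]]]}}

```text
clock: 1.82
tool_pos: [0.3842, -0.358, 0.2074]
orientation: [-180.0, -0.0, -106.7]
force: [1.4, -1.0, -0.0]
opening: 0.0399
gripper_force: 0.0
```

```bash
python3 -c "
from mv import *
delta([(0,.085,.2)])
s=snap('wrist');save(s,'w1.png');print(ctrl.get_obs()['clock'],cur()[2],case(cur()[2]))"
```

```text
rot [-0.001 -0.    -0.084] cm [-31.58  -8.94   0.74]
1.8667 [ 0.38731819 -0.35343205  0.20709197] [-0.1135 -0.2171  0.2071]
```

View pics/w1.png

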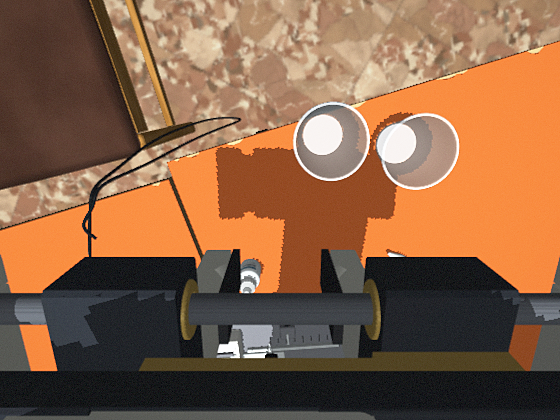

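Call:
{"api": "play_rows", "payload": {"commands": [[[0,0,-0.084,-4,-1.1,0.1,0],[0,0,-0.084,-8,-2.3,0.2,0],[0,0,-0.084,-12,-3.4,0.3,0],[0,0,-0.084,-16,-4.5,0.4,0],[0,0,-0.084,-20,-5.7,0.5,0],[0,0,-0.084,-24,-6.8,0.6,0],[0,0,-0.084,-28,-7.9,0.7,0],[0,0,-0.084,-31.6,-8.9,0.7,0]]]}}

```text
clock: 2.53
tool_pos: [0.5624, -0.0815, 0.2003]
orientation: [-180.0, 0.0, -102.2]
force: [0.8, -1.2, -0.7]
opening: 0.0001
gripper_force: 0.0
```

```bash
python3 -c "
from mv import *
s=snap('wrist');print(cur()[0]['opening'],case(cur()[2]))
delta([(0,.085,.2),(0,.075,.105)])
"
```

```text
0.00048117946723290236 [0.0044 0.0895 0.2001]
rot [-0.002  0.001 -0.003] cm [0.45 0.44 0.01]
rot [-0.002  0.001 -0.003] cm [1.46 0.46 9.51]
```

Call:
{"api": "play_rows", "payload": {"commands": [[[0,0,0,0.4,0.4,2.5,0],[0,0,0,0.8,0.4,5,0],[0,0,0,1.2,0.4,7.5,0],[0,0,0,1.4,0.4,9.2,0],[0,0,0,1.4,0.4,9.2,0],[0,0,0,1.4,0.4,9.2,0]]]}}

```text
clock: 3.08
tool_pos: [0.5542, -0.0969, 0.1078]
orientation: [179.9, -0.1, -102.3]
force: [0.8, 0.7, 0.0]
opening: 0.0005
gripper_force: 0.0
```

```bash
python3 -c "
from mv import *
print(cur()[0]['force'],case(cur()[2]))
delta([(0,.0095+lidp(t,0,.075,.024)[1],lidp(t,0,.075,.024)[2]) for t in np.linspace(1.4,0,15)])
"
```

```text
[0.80710895 0.72462384 0.00369803] [-0.0032  0.0683  0.1078]
rot [ 0.002 -0.001 -0.006] cm [ 0.29 -0.32 -0.02]
rot [ 0.002 -0.001 -0.006] cm [ 1.07 -0.32 -0.08]
rot [ 0.002 -0.001 -0.006] cm [ 1.86 -0.33 -0.07]
rot [ 0.002 -0.001 -0.006] cm [ 2.64 -0.33  0.01]
rot [ 0.002 -0.001 -0.006] cm [ 3.41 -0.34  0.18]
rot [ 0.002 -0.001 -0.006] cm [ 4.16 -0.34  0.42]
rot [ 0.002 -0.001 -0.006] cm [ 4.88 -0.35  0.74]
rot [ 0.002 -0.001 -0.006] cm [ 5.57 -0.35  1.12]
rot [ 0.002 -0.001 -0.006] cm [ 6.21 -0.36  1.57]
rot [ 0.002 -0.001 -0.006] cm [ 6.81 -0.36  2.09]
rot [ 0.002 -0.001 -0.006] cm [ 7.35 -0.37  2.66]
rot [ 0.002 -0.001 -0.006] cm [ 7.83 -0.37  3.28]
rot [ 0.002 -0.001 -0.006] cm [ 8.25 -0.37  3.95]
rot [ 0.002 -0.001 -0.006] cm [ 8.6  -0.38  4.65]
rot [ 0.002 -0.001 -0.006] cm [ 8.88 -0.38  5.39]
```

Call:
{"api": "play_rows", "payload": {"commands": [[[0,0,0,0.7,0,-0.1,0],[0,0,0,1.4,0,-0.1,0],[0,0,0,2.1,0,0,0],[0,0,0,2.7,0,0,0],[0,0,0,3.4,0,0.2,0],[0,0,0,4.1,0,0.4,0],[0,0,0,4.8,0,0.7,0],[0,0,0,5.5,0,1.1,0]]]}}

```text
clock: 3.75
tool_pos: [0.5434, -0.1514, 0.0976]
orientation: [-179.9, -0.0, -102.3]
force: [3.1, 0.2, 4.3]
opening: 0.0003
gripper_force: 1.9
```

Call:
{"api": "play_rows", "payload": {"commands": [[[0,0,0,0.6,0,0.4,0],[0,0,0,1.2,0,0.9,0],[0,0,0,1.7,0,1.5,0],[0,0,0,2.2,0,2.1,0],[0,0,0,2.6,0,2.7,0],[0,0,0,2.9,0,3.3,0],[0,0,0,3.1,0,3.7,0],[0,0,0,3.2,0,3.9,0]]]}}

```text
clock: 4.42
tool_pos: [0.535, -0.1817, 0.0568]
orientation: [179.9, -0.0, -102.3]
force: [0.1, 0.1, 1.1]
opening: 0.0005
gripper_force: 0.7
```

```bash
python3 -c "
from mv import *
s=snap('side');save(s,'x.png');print(cur()[0]['force'],case(cur()[2]))
cv2.imwrite('pics/s2.png',cv2.resize(s['color'][150:330,100:320,::-1],None,fx=3,fy=3,interpolation=3))
"
```

```text
[0.35614041 0.58271463 0.15238041] [-0.0046 -0.0186  0.0567]
```

View pics/s2.png

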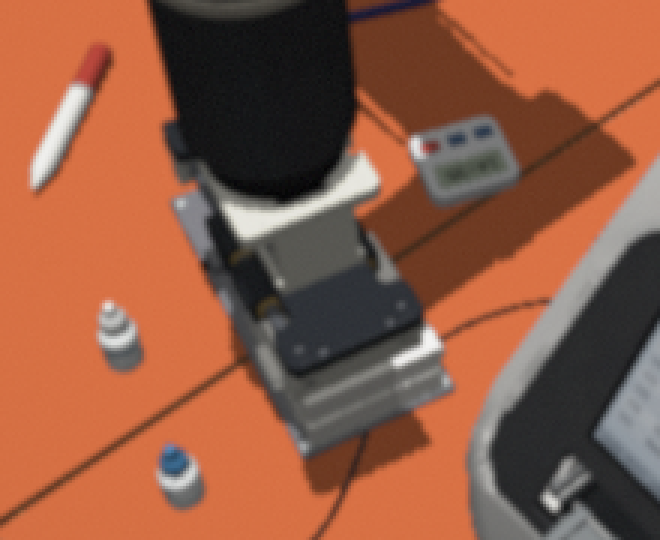

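The lid is nearly shut, with the rear gap around (300,380) narrow. Now I press it down.

Call:
{"api": "play_rows", "payload": {"commands": [[[0,0,0,0,0,0.15,0],[0,0,0,0,0,0.3,0],[0,0,0,0,0,0.45,0],[0,0,0,0,0,0.45,0],[0,0,0,0,0,0.45,0]]]}}

```text
clock: 4.88
tool_pos: [0.5354, -0.1816, 0.0542]
orientation: [179.9, -0.0, -102.2]
force: [-4.1, -0.1, 8.1]
opening: 0.0001
gripper_force: 4.1
```

Call:
{"api": "play_rows", "payload": {"commands": [[[0,0,0,0,0,0.15,0],[0,0,0,0,0,0.3,0],[0,0,0,0,0,0.3,0],[0,0,0,0,0,0.3,0]]]}}

```text
clock: 5.22
tool_pos: [0.5355, -0.1817, 0.0538]
orientation: [-180.0, -0.0, -102.2]
force: [-11.5, 4.5, 32.1]
opening: 0.0006
gripper_force: 16.1
```

Call:
{"api": "play_rows", "payload": {"commands": [[[0,0,0,0,0,-1.5,0],[0,0,0,0,0,-5,0],[0,0,0,0,3,-9,0],[0,0,0,-2,7,-12,2.4],[0,0,0,-2,8,-12,2.4],[0,0,0,-2,8,-12,2.4],[0,0,0,-2,8,-12,2.4],[0,0,0,-2,8,-12,2.4]]]}}

```text
clock: 5.88
tool_pos: [0.4622, -0.1448, 0.1707]
orientation: [-180.0, 0.0, -102.2]
force: [-0.4, 0.1, -0.4]
opening: 0.023
gripper_force: 0.0
```

```bash
python3 -c "
from mv import *
np.set_printoptions(suppress=True)
print(case(cur()[2]),cur()[0]['opening'])
for n in ('side','wrist','top'):
    s=snap(n)
    np.save(n+'_R.npy',s['rotation'])
    save(s,n+'3.png')
    c=s['color'][:,:,::-1]
    for k in('pointer','mark','grip'): print(n,k,[(np.round(d['bbox'],1).tolist(),round(d['conf'],2)) for d in ctrl.find_in(s,k)[:2]])
    print({k:np.round(proj(s,cw(P,q))[0],1).tolist() for k,q in dict(ptr=(-.085,-.031,.018),gt=(-.085,0,.073),lidc=(-.05,-.045,.054),lidr=(.05,-.045,.054)).items()})
    if n=='side': side=c
    if n=='wrist': w=c
a=cv2.resize(side[180:330,110:290],(480,400),interpolation=3)
cv2.imwrite('pics/c3.png',a)
"
```

```text
[-0.0832  0.0025  0.1707] 0.023018664924565346
side pointer [([180.6, 210.8, 28.2, 27.7], 0.6)]
side mark [([168.5, 231.0, 7.1, 12.5], 0.5)]
side grip [([184.4, 214.8, 24.6, 24.3], 0.8)]
{'ptr': [182.2, 240.6], 'gt': [193.5, 217.4], 'lidc': [180.0, 245.7], 'lidr': [201.9, 286.5]}
wrist pointer [([244.7, 166.2, 56.5, 67.9], 0.93)]
wrist mark [([296.8, 125.3, 21.0, 31.3], 0.97)]
wrist grip [([296.5, 126.8, 19.2, 28.9], 0.75), ([244.3, 165.4, 58.7, 66.5], 0.59)]
{'ptr': [281.6, 155.5], 'gt': [282.3, 206.7], 'lidc': [237.0, 144.8], 'lidr': [108.9, 145.5]}
top pointer []
top mark []
top grip [([319.8, 195.0, 55.1, 34.8], 0.31)]
{'ptr': [354.2, 255.3], 'gt': [343.9, 252.9], 'lidc': [365.3, 242.0], 'lidr': [374.1, 199.6]}
```

View pics/wrist3.png

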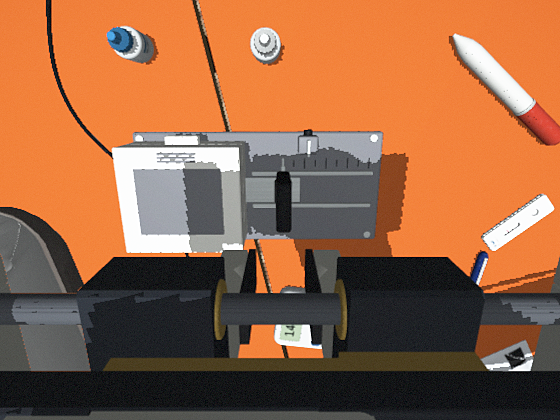

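View pics/c3.png

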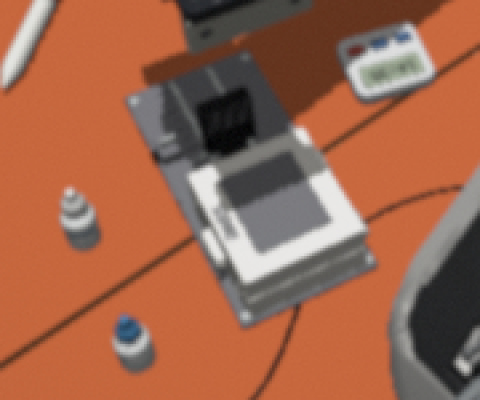

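The wrist view shows the lid shut at (115–240, 145–250), the grip at (283,200), its pointer at (284,160) and the rider at (308,143). Next I zoom in on the pointer and fin.

```bash
python3 -c "
import cv2
a=cv2.imread('pics/wrist3.png');cv2.imwrite('pics/z3.png',cv2.resize(a[120:245,240:390],None,fx=4.8,fy=4.8,interpolation=cv2.INTER_CUBIC))"
```

```text
(no output)
```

View pics/z3.png

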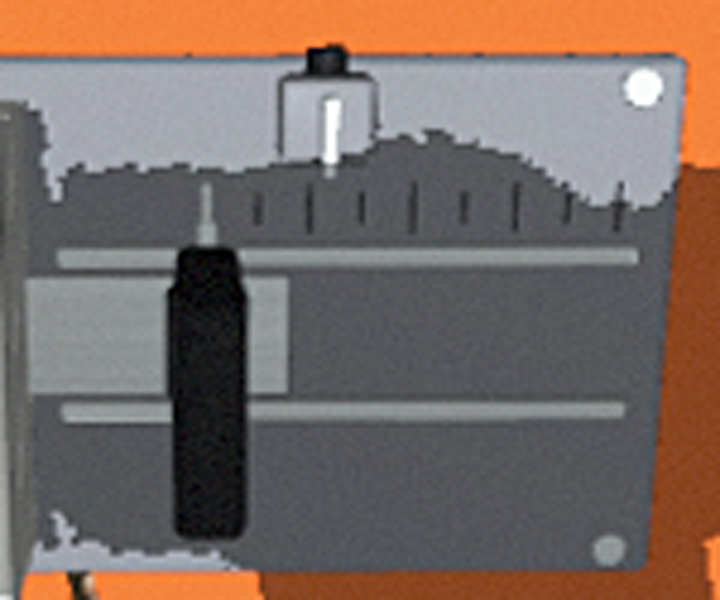

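```bash
python3 -c "
from mv import *
s=snap('wrist');print(s['origin'],s['camera_matrix'][0])
print('pointer',case(atz(s,(282.9,158.5),.018)))
for z in(.018,.022,.026):print('fin',z,case(atz(s,(308.9,157),z)),case(atz(s,(308.7,140.5),z)))
print('corners',case(atz(s,(382.9,132.1),.006)),case(atz(s,(374,238.7),.006)))
for y in(288,535):print('griptop',case(atz(s,(240+207/4.8,120+y/4.8),.073)))
print('ticks',case(atz(s,(240+258/4.8,163),.006)),case(atz(s,(240+413/4.8,163),.006)))
delta([(-.086,0,.12),(-.086,0,.04)]); print(ctrl.get_obs()['force'])
"
```

```text
[ 0.4454854  -0.22299603  0.32846911] [347.39440031   0.         280.18282872]
pointer [-0.0859 -0.028   0.018 ]
fin 0.018 [-0.1092 -0.0292  0.018 ] [-0.1088 -0.0438  0.018 ]
fin 0.022 [-0.1089 -0.0298  0.022 ] [-0.1084 -0.0442  0.022 ]
fin 0.026 [-0.1086 -0.0304  0.026 ] [-0.1081 -0.0446  0.026 ]
corners [-0.1772 -0.0496  0.006 ] [-0.1768  0.0548  0.006 ]
griptop [-0.0856 -0.0205  0.073 ]
griptop [-0.0855  0.0208  0.073 ]
ticks [-0.0962 -0.0218  0.006 ] [-0.1263 -0.0216  0.006 ]
rot [ 0.    -0.    -0.006] cm [0.21 0.27 5.06]
rot [ 0.    -0.    -0.006] cm [ 0.21  0.27 13.06]
[ 1.19373598  0.10308615 -0.82430187]
```

Call:
{"api": "play_rows", "payload": {"commands": [[[0,0,-0.006,0.2,0.3,3,2.4],[0,0,-0.006,0.2,0.3,6,2.4],[0,0,-0.006,0.2,0.3,8,2.4],[0,0,-0.006,0.2,0.3,9.5,2.4],[0,0,-0.006,0.2,0.3,9.5,2.4],[0,0,-0.006,0.2,0.3,9.5,2.4]]]}}

```text
clock: 7.03
tool_pos: [0.4584, -0.1465, 0.0754]
orientation: [179.9, -0.0, -101.9]
force: [0.5, -0.6, -0.4]
opening: 0.0242
gripper_force: 0.0
```

```bash
python3 -c "
from mv import *
print(case(cur()[2]),cur()[0]['force'],cur()[0]['opening']);delta([(-.0865,0,.039)])"
```

```text
[-0.0866  0.      0.0754] [ 0.51528293 -0.57209498 -0.35964379] 0.02418446102298159
rot [ 0.002 -0.001  0.   ] cm [-0.   -0.02  3.64]
```

Call:
{"api": "play_rows", "payload": {"commands": [[[0,0,0,0,0,0.7,2.4],[0,0,0,0,0,1.5,2.4],[0,0,0,0,0,2.3,2.4],[0,0,0,0,0,3,2.4],[0,0,0,0,0,3.6,2.4],[0,0,0,0,0,3.6,2.4]]]}}

```text
clock: 7.53
tool_pos: [0.4578, -0.1465, 0.0383]
orientation: [179.9, -0.0, -101.9]
force: [-0.4, 0.5, -0.2]
opening: 0.0235
gripper_force: 0.0
```

Call:
{"api": "play_rows", "payload": {"commands": [[[0,0,0,0,0,0,0.8],[0,0,0,0,0,0,0.8],[0,0,0,0,0,0,0.8],[0,0,0,0,0,0,0.8],[0,0,0,0,0,0,0.8]]]}}

```text
clock: 7.95
tool_pos: [0.4594, -0.1465, 0.0399]
orientation: [-179.9, 0.0, -101.9]
force: [1.9, -2.0, -2.4]
opening: 0.0119
gripper_force: 30.0
```

```bash
python3 -c "
from mv import *
s=snap('wrist');save(s,'w4.png');print(case(cur()[2]),cur()[0]['force'],cur()[0]['opening'],cur()[0]['gripper_force'])
for k in('pointer','mark'): print(k,[(np.round(d['bbox'],1).tolist(),round(d['conf'],2)) for d in ctrl.find_in(s,k)[:2]])
print(proj(s,cw(P,[(-.0865,-.031,.018),(-.1086,-.032,.026)])))
delta([(-.1092,0,.039)])"
```

```text
[-0.0857  0.0003  0.0399] [ 2.61351632 -1.35247461 -3.2164267 ] 0.012019766929261363 30.00002682209015
pointer [([221.0, 198.1, 86.9, 147.1], 0.98)]
mark []
[[281.84462711 195.10674534]
 [325.00479581 197.31018166]]
rot [-0.001  0.     0.   ] cm [0.03 2.35 0.09]
```

View pics/w4.png

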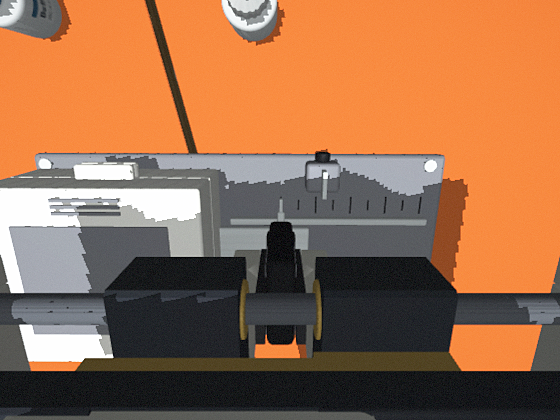

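The grip is held (opening 12 mm), with the pointer tip at (281,199) and the fin at (324,170–200). Pulling out.

Call:
{"api": "play_rows", "payload": {"commands": [[[0,0,0,0,0.3,0,0.8],[0,0,0,0,0.7,0,0.8],[0,0,0,0,1.1,0,0.8],[0,0,0,0,1.5,0,0.8],[0,0,0,0,1.9,0,0.8],[0,0,0,0,2.2,0,0.8],[0,0,0,0,2.2,0,0.8],[0,0,0,0,2.2,0,0.8]]]}}

```text
clock: 8.77
tool_pos: [0.4378, -0.1418, 0.0399]
orientation: [-179.9, 0.0, -101.9]
force: [5.2, -2.8, -5.3]
opening: 0.0118
gripper_force: 30.0
```

```bash
python3 -c "
from mv import *
s=snap('wrist');save(s,'w5.png');print(case(cur()[2]),cur()[0]['force'],cur()[0]['opening'],cur()[0]['gripper_force'])
a=cv2.imread('pics/w5.png');cv2.imwrite('pics/z5.png',cv2.resize(a[140:220,240:340],None,fx=7,fy=7,interpolation=cv2.INTER_CUBIC))"
```

```text
[-0.1077  0.0004  0.0399] [ 4.81706371 -2.01318749 -5.74867799] 0.011777214400183455 30.00063568353653
```

View pics/z5.png

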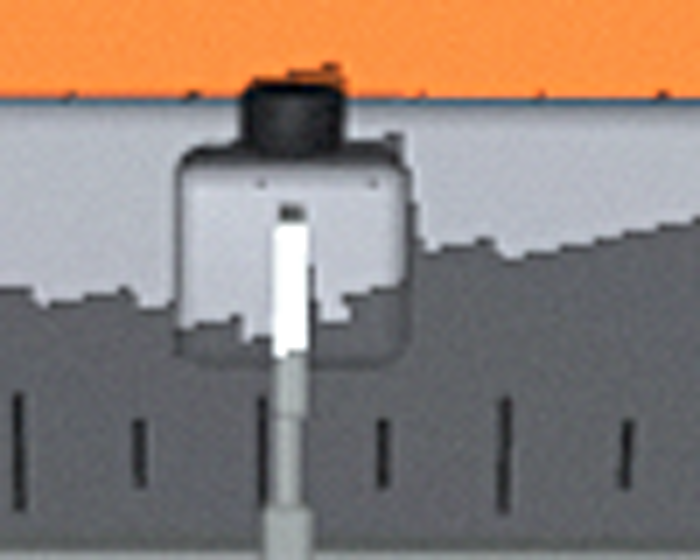

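The pointer (zoom column 288) sits under the fin (column 290), so they are about 0.1 mm apart. I'll do one last check of lid and drift, then hand in.

Call:
{"api": "play_rows", "payload": {"commands": [[[0,0,0,0,0,0,0.8],[0,0,0,0,0,0,0.8],[0,0,0,0,0,0,0.8],[0,0,0,0,0,0,0.8]]]}}

```text
clock: 9.15
tool_pos: [0.4381, -0.1419, 0.0399]
orientation: [-179.9, 0.0, -101.9]
force: [4.6, -3.2, -4.3]
opening: 0.0118
gripper_force: 30.0
```

```bash
python3 -c "
from mv import *
s=snap('wrist');t=snap('side');print(case(cur()[2]),cur()[0]['force'])
r=lambda a:cv2.resize(a[:,:,::-1],(400,400),interpolation=3)
cv2.imwrite('pics/f.png',np.hstack([r(s['color'][140:220,250:330]),r(t['color'][190:320,130:260])]))"
```

```text
[-0.1075  0.0004  0.0399] [ 4.73620779 -3.25680124 -3.86317065]
```

View pics/f.png

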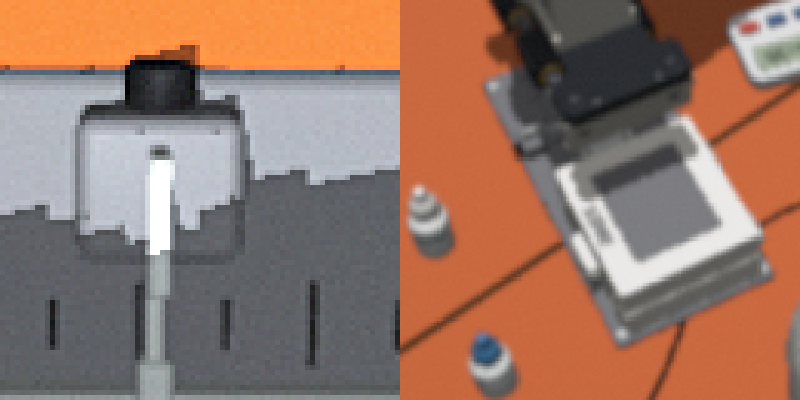

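The lid is shut at (560–760, 130–320) in the side view. The pointer (156) is about 0.2 mm short of the fin (160), so one small nudge, then hand in.

Call:
{"api": "play_rows", "payload": {"commands": [[[0,0,0,0,0.02,0,0.8],[0,0,0,0,0.02,0,0.8],[0,0,0,0,0.02,0,0.8]]]}}

```text
clock: 9.5
tool_pos: [0.438, -0.1418, 0.0399]
orientation: [-179.9, 0.0, -101.9]
force: [5.0, -3.3, -4.4]
opening: 0.0114
gripper_force: 30.0
```

```bash
python3 -c "
from plant import ctrl
print(ctrl.close_job())"
```

```text
the job is handed in; nothing more can be done
None
```

I pressed the lid shut first, then pulled the shutter out about 22 mm and handed the job in at 9.5 s with the grip still held, the pointer about 0.2 mm from the fin in the last image (before a 0.2 mm nudge towards it), and the bottles and timer not touched.

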